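Close up the module row, test the trip switch and lid the box

TASK

Finish the small distribution box on the desk. Stand every loose grey module upright on the rail in the box, the same way round as the one already there, and slide the row up tight against the built-in trip switch so that no gap is left anywhere. Then press the yellow test button so that the blue lever drops, push the lever back up, and finally put the lid on the box fully home, with the modules still tight and the tape roll and marker left where they were.

Things in the scene. Friction and masses are not known exactly. Their poses are not given: they have to be found in the camera images.
- box: open white box, fixed (place and yaw vary), outside 140 (x) by 290 (y) by 74 mm tall, walls 5, floor 4 mm thick; origin at the centre of its underside. Grey trip switch block, 50 by 70 mm, inside at x 0, y 97 mm: top at z 46, flat -y face at y 62 mm. From there to the -y wall runs the rail channel on x 0, between guide strips 6 mm tall, 5 mm thick, 55 mm apart; its floor is at z 4 mm
- rail_start (a point): on the channel floor, at the middle of the foot of the trip switch's flat face: box x 0, y 62, z 4 mm. A tight row of modules starts here and runs to the box's -y: centres at box y 44, 8, -28, -64 mm
- module_a: loose grey rail module, 50 (x) by 36 (y) by 42 mm tall, about 90 g, orange stripe and a small green lamp on top; origin at the centre of its underside, z up; grip it across x, the flat y faces butt together. Starts in the rail channel, 20 to 50 mm from the trip switch, its axes along the box's
- module_b: loose grey rail module, 50 (x) by 36 (y) by 42 mm tall, about 90 g, blue stripe and a small green lamp on top; origin at the centre of its underside, z up; grip it across x, the flat y faces butt together. May be absent; starts upright on the desk, its lamp roughly towards the robot
- module_c: loose grey rail module, 50 (x) by 36 (y) by 42 mm tall, about 90 g, red stripe and a small green lamp on top; origin at the centre of its underside, z up; grip it across x, the flat y faces butt together. May be absent; starts upright on the desk, its lamp roughly towards the robot
- module_d: loose grey rail module, 50 (x) by 36 (y) by 42 mm tall, about 90 g, yellow stripe and a small green lamp on top; origin at the centre of its underside, z up; grip it across x, the flat y faces butt together. May be absent; starts upright on the desk, its lamp roughly towards the robot
- module_a_lamp (a point): its green lamp, 10 mm to -x of its middle, 44 mm above its underside; belongs at the box's -x side
- module_b_lamp (a point): its green lamp, 10 mm to -x of its middle, 44 mm above its underside; belongs at the box's -x side
- module_c_lamp (a point): its green lamp, 10 mm to -x of its middle, 44 mm above its underside; belongs at the box's -x side
- module_d_lamp (a point): its green lamp, 10 mm to -x of its middle, 44 mm above its underside; belongs at the box's -x side
- lid: loose white lid, 140 (x) by 290 (y) mm, 0.25 kg; starts right way up on the desk, yaw about 90 degrees. Origin: centre of the underside of its lip, 120 by 260 by 6 mm, which drops inside the walls with 5 mm play; the 5 mm plate above lies on the walls, origin then 68 mm above the box's; either way round. Black grip bar in the middle, 16 mm thick (x), 80 long (y), 17 to 37 mm above the origin
- button_top (a point): centre of the top of the yellow test button, 16 mm across, at box x -5, y +84 mm; stands 8 mm above the switch's top when free
- button (a joint): travel of the test button, m: 0 free, 0.007 fully down (straight down, spring, about 4 N with the lever); by about 6 mm the lever has fully dropped; springs back when let go
- lever_tip (a point): free end of the blue lever, 14 mm wide (y), 7 mm thick, which swings in the box's x-z plane about a hinge at box x 0, y 116, z 36 mm, 27 mm from the tip; it stands about 14 mm out of the switch's top
- lever (a joint): angle of the lever, rad: 0 on (up: leans 0.5 rad to the box's +x), 1 dropped (leans 0.5 rad to -x). Light friction (about 0.3 N at the tip), stays where it is left; pushing it to +x puts it back up
- tape_roll: roll of masking tape, 104 by 108 by 25 mm, lying on the desk in front of the box; leave it; origin at the centre of its underside
- marker: black and white marker pen, 17 by 135 by 16 mm, lying on the desk in front of the box; leave it; origin at the centre of its underside

How it is judged:
By the outcome, as a careful person would: the job done as asked, in the order asked, and still so for the second after the job is handed in, with the robot touching nothing.
Of module_b, module_c, module_d only 2 to 3 are there at a start; the rules pass over those that are not, and their reading is None.
At some moment in a run one of module_b, module_c, module_d, lid may be knocked a few centimetres aside while the robot is not near it.
Once in a run the grip may slacken for a moment while it holds something.
It also fails if it takes over 208 s, if anything falls off the work surface, if the arm or the gripper's body presses on something with over 40 N, if the wrist force passes 120 N, or if a joint passes its speed limit or range.

ROBOT

A 6-joint arm with a two-finger parallel gripper is mounted at the origin on a cart in front of the work surface, level with it; the furniture and walls round the work are solid. World frame = base frame: x ahead of the robot, y to its left, z up, the work surface at z = 0. Lengths are in mm, angles in rad, forces in N, time in s.
With the tool pointing down it reaches from about 325 to 900 mm from the base axis. Payload 6.1 kg.
Tool frame: the origin (TCP) lies at the very end of the fingers, on their centre line; the grasp point (between the pads) lies 19 mm behind it; z points along the fingers, y is the line along which they close (so a half turn about z gives the same grasp; the last joint's range is limited). The gripper opens to 87 mm and grips with 3 to 60 N. Pads are 19 mm wide; open, the fingers measure 117 mm over their backs; the gripper's body (75 mm by 190 mm) begins 51 mm behind the grasp point.
Start: joints at [1.002, 0.22, 1.526, -0, 1.395, -0.126], TCP at [267.792, 564.715, 222.538] pointing down, gripper open.
Joint ranges: [-2.98, 2.98], [-0.91, 2.08], [0.09, 2.57], [-1.24, 4.39], [0.2, 2.65], [-2.68, 2.68]. Speed limits (rad/s): [2.57, 2.57, 3.01, 3.14, 3.14, 3.14].

INTERFACE

Orientations are given as a unit quaternion [x, y, z, w].
In Python, from cell import manip, optics gives the robot as it stands. The module is installed in compiled form; this text tells all that it offers.
- The arm moves only by the tool drive_tool, never from a script. Its argument "deltas" is text: rows parted by semicolons, each of 5 numbers parted by spaces: the shift along the tool's x, y, z in m, then the turn about the tool's z in rad, then the finger opening in m, from 0 to 0.087. In form: dx dy dz turn jaw; .... A call has 1 to 20 rows; each row shifts and turns the commanded pose from where the row before left it, along the tool's axes as they then stand; what a row does not reach is not made up. A row lasts 1/10 s, in which the tool goes at most 50 mm and 8.59 degrees, less where a joint would pass 70% of its speed; a pose out of reach is approached as far as the arm can. A call is refused whole if a number of a shift passes 0.05 or a number of a turn 0.15, either way. A call with a gripper value outside its range is refused whole. The fingers move at their own pace and stop on an object; the grip force is fixed at half the most. Time passes only in rows, so rows that do not move let the fingers close. It gives the time, the measured TCP pose, the force, the opening and the grip force at its end, in the units of the state.
- manip.state(): the state, without advancing time (a new reading comes with each control period).
- optics.read_camera(name): name is "side" or "top"; returns the picture (384x512x3 uint8, red, green, blue); there is no depth.
- optics.camera_params(name): a dict with "vfov" (degrees; the focal length in pixels is half the picture's height over the tangent of half this angle, whatever the lens; pixels are square), "cx", "cy" (the principal point, pixels), "extrinsics" (4x4, takes a point from world to camera coordinates). Camera axes: x right, y down, z forward; pixel columns grow to the right and rows downward; lengths in mm; the calibration is good to about 2 mm. A picture is of the moment at which its call begins. camera_params takes no time and is no camera call.
- manip.hand_in(): hands the job in; it is judged then, once.
The state is a dict: "time_s": time; "joint_positions": joint angles; "joint_vel": joint speeds; "joint_efforts": joint torques, N m; "tcp_pos": TCP position; "ee_rot": TCP orientation; "force": force on the tool from outside, world axes, zero at the start; "ft_torque": the same for the moment, N m; "gripper_width": opening from 0.0 (shut) to 1.0 (fully open); "gripper_force": force on a finger pad.
Only numpy, scipy, OpenCV 4.12 (cv2) and the standard library are available. Lean on these libraries where they do the work, as an engineer would, in place of code of your own. Each camera call takes 0.05 s, during which the arm holds its last target. There are 200 camera calls.

## Working session

There is one attempt and no reset: what is moved stays moved. The work goes in short steps, Python scripts to look and compute and a tool call to move; the robot and the scene stay as the last step left them, time stands still between calls to the robot, and variables do not carry over. Pictures are saved under pics/ and viewed, at most 17 in all, crops included, and the job is handed in when it is done.

Besides the shell and the picture viewer there is one more tool, called after "Emit:" by a JSON object that holds its "name" and its "arguments". drive_tool: Moves the arm, as the interface text tells. Its arguments: {"type":"object","properties":{"deltas":{"type":"string"}},"required":["deltas"]}

```bash
mkdir -p pics
python3 - <<'E'
from cell import manip, optics
import cv2
s=manip.state()
print(s)
for n in("top","side"):
    p=optics.camera_params(n);print(n,p)
    cv2.imwrite(f"pics/{n}0.png",cv2.cvtColor(optics.read_camera(n),cv2.COLOR_RGB2BGR))
E
```

```text
{'time_s': 0.0, 'joint_positions': array([ 1.00185902e+00,  2.21211570e-01,  1.52758554e+00, -2.13837225e-05,
        1.39471555e+00, -1.26076976e-01]), 'joint_vel': array([-0.00162054,  0.00043414,  0.00019451,  0.00065858, -0.00043629,
        0.00189875]), 'joint_efforts': array([-4.47780067e-04, -4.94615149e+01, -3.87365842e+01,  6.98933378e-02,
        5.73852437e-02, -1.46707112e-04]), 'tcp_pos': array([267.49217397, 564.18613315, 221.4598146 ]), 'ee_rot': array([ 2.19623154e-01,  9.75584311e-01, -9.06204959e-04, -3.17039048e-04]), 'force': array([-0.45969015, -0.12815808,  0.51963286]), 'ft_torque': array([ 0.00201658, -0.03888856,  0.00325027]), 'gripper_force': 0.0, 'gripper_width': 0.9993006151604739}
top {'vfov': 48.83959705820163, 'cx': 252.20453033413645, 'cy': 192.37724562569767, 'extrinsics': array([[-3.04178085e-02, -9.99530833e-01, -3.58756427e-03,
        -3.78004076e+01],
       [-9.78896729e-01,  3.05151289e-02, -2.02064397e-01,
         5.14424954e+02],
       [ 2.02079070e-01, -2.63450118e-03, -9.79365667e-01,
         1.31594672e+03],
       [ 0.00000000e+00,  0.00000000e+00,  0.00000000e+00,
         1.00000000e+00]])}
side {'vfov': 53.165114911820396, 'cx': 247.83884243807907, 'cy': 187.04861864100454, 'extrinsics': array([[ 9.58988709e-01, -2.82828611e-01,  1.86717313e-02,
        -5.04929598e+02],
       [-1.40591142e-01, -5.31834510e-01, -8.35096512e-01,
         1.02321696e+02],
       [ 2.46119458e-01,  7.98223046e-01, -5.49786487e-01,
         1.01824738e+03],
       [ 0.00000000e+00,  0.00000000e+00,  0.00000000e+00,
         1.00000000e+00]])}
```

View pics/top0.png

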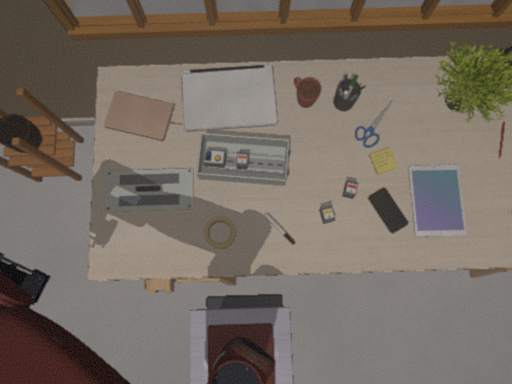

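View pics/side0.png

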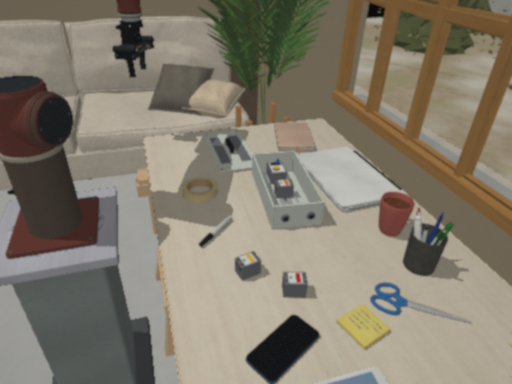

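Run:
```python
import cv2,numpy as np
t=cv2.imread("pics/top0.png");s=cv2.imread("pics/side0.png")
c=lambda im,x,y,w,h,k:cv2.resize(im[y:y+h,x:x+w],None,fx=k,fy=k,interpolation=cv2.INTER_CUBIC)
cv2.imwrite("pics/c1.png",c(t,195,128,100,60,8))
a=c(t,100,160,100,60,4);b=c(t,315,170,50,60,8)
cv2.imwrite("pics/c2.png",np.hstack([cv2.resize(a,(400,480))[:, :] if 0 else cv2.copyMakeBorder(a,0,240,0,0,0),b[:480]]))
cv2.imwrite("pics/c3.png",c(s,225,140,110,160,3.7))
```

```text
(no output)
```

View pics/c1.png

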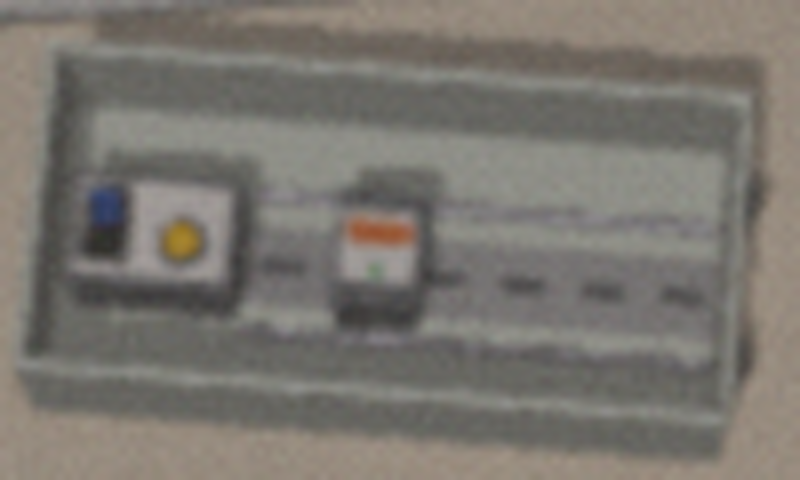

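View pics/c2.png

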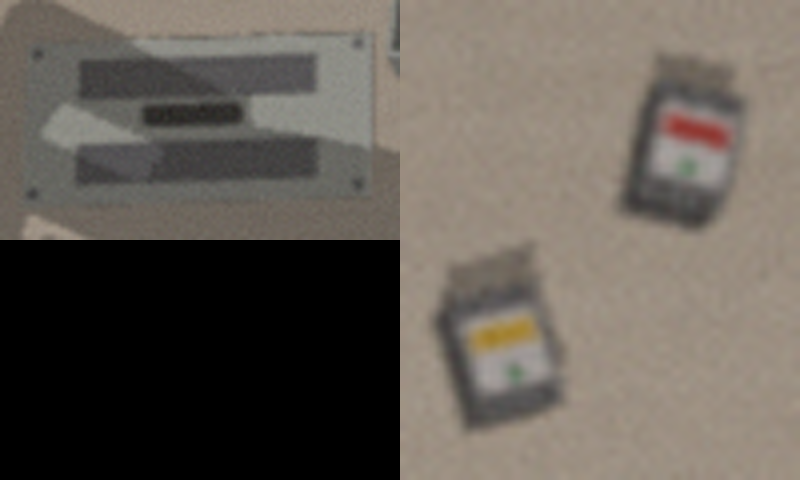

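View pics/c3.png

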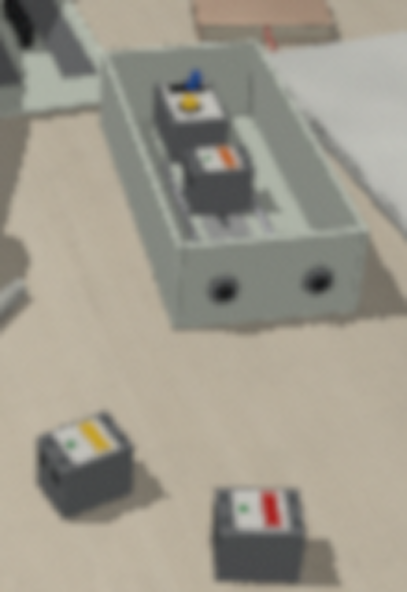

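```bash
cat > h.py <<'E'
import numpy as np, cv2
from scipy.optimize import least_squares
from scipy.spatial.transform import Rotation as R
from cell import manip, optics
P={n:optics.camera_params(n) for n in("top","side")}
def proj(n,X):
    p=P[n];E=p["extrinsics"];c=np.atleast_2d(X)@E[:3,:3].T+E[:3,3]
    f=192/np.tan(np.radians(p["vfov"]/2));return c[:,:2]/c[:,2:]*f+[p["cx"],p["cy"]]
def back(n,uv,z):
    p=P[n];E=p["extrinsics"];f=192/np.tan(np.radians(p["vfov"]/2))
    d=np.linalg.solve(E[:3,:3],np.r_[(np.array(uv)-[p["cx"],p["cy"]])/f,1]);o=-E[:3,:3].T@E[:3,3]
    return o+d*(z-o[2])/d[2]
def w(q,L):
    c,s=np.cos(q[2]),np.sin(q[2]);L=np.atleast_2d(L)
    return np.c_[q[0]+c*L[:,0]-s*L[:,1],q[1]+s*L[:,0]+c*L[:,1],L[:,2]]
def fit(obs,q0,cam=("top","side")):
    o=[(n,L,uv) for n,L,uv in obs if n in cam]
    r=least_squares(lambda q:np.concatenate([(proj(n,w(q,L))-uv).ravel() for n,L,uv in o]),q0,x_scale=[100,100,1],loss="soft_l1")
    return r.x,np.abs(r.fun).max()
def tool():
    s=manip.state();M=R.from_quat(s["ee_rot"]).as_matrix()
    return s,s["tcp_pos"],np.arctan2(M[1,1],M[0,1]),M   # angle of closing axis in world
def snap(n):
    return cv2.cvtColor(optics.read_camera(n),cv2.COLOR_RGB2BGR)
def plan(x,y,z,yaw):
    "tool-frame shift (m) and turn to reach world target with closing axis at angle yaw (mod pi)"
    s,p,a,M=tool();d=M.T@(np.array([x,y,z])-p)/1000
    t=-((yaw-a+np.pi/2)%np.pi-np.pi/2)
    print("t",round(s["time_s"],2),"tcp",p.round(1),"axis",round(a,3),"shift",d.round(4),"turn",round(t,3),"F",s["force"].round(1),"w",round(s["gripper_width"]*87,1),"gf",round(s["gripper_force"],1),"j6",round(s["joint_positions"][5],2))
E
python3 - <<'E'
from h import *
c1=lambda u,v:[(u+.5)/8-.5+195,(v+.5)/8-.5+128]
c3=lambda u,v:[(u+.5)/3.7-.5+225,(v+.5)/3.7-.5+140]
l=lambda u,v:[(u+.5)/4-.5+100,(v+.5)/4-.5+160]
m=lambda u,v:[(u-400+.5)/8-.5+315,(v+.5)/8-.5+170]
box=[("top",[70,145,74],c1(55,45)),("top",[70,-145,74],c1(752,92)),("top",[-70,-145,74],c1(728,415)),("top",[-70,145,74],c1(18,360)),
("side",[-70,-145,74],c3(180,245)),("side",[70,-145,74],c3(367,232)),("side",[-70,145,74],c3(103,50)),("side",[70,145,74],c3(260,40)),("side",[-70,-145,0],c3(176,327)),("side",[70,-145,0],c3(358,322))]
for cam in(("top",),("side",),("top","side")): print("box",cam,*fit(box,[600,60,0.],cam))
lid=[("top",[70,145,11],l(32,38)),("top",[70,-145,11],l(372,33)),("top",[-70,-145,11],l(371,192)),("top",[-70,145,11],l(24,203)),("top",[0,0,37],l(192,115))]
print("lid",*fit(lid,[500,350,0.],("top",)))
hsv={n:cv2.cvtColor(cv2.imread(f"pics/{n}0.png"),cv2.COLOR_BGR2HSV) for n in P}
def blob(n,lo,hi,roi):
    x,y,X,Y=roi;h=hsv[n][y:Y,x:X];k=cv2.inRange(h,lo,hi)
    mm=cv2.moments(k,True);return None if mm["m00"]==0 else (round(mm["m10"]/mm["m00"]+x,2),round(mm["m01"]/mm["m00"]+y,2),mm["m00"])
top={"a":(235,148,252,172),"c":(342,178,362,198),"d":(318,202,338,222)}
side={"a":(274,175,295,192),"c":(280,270,310,285),"d":(233,248,262,268)}
for n,rr in(("top",top),("side",side)):
    for k,roi in rr.items():
        G=blob(n,(40,60,40),(90,255,255),roi)
        S=blob(n,*{"a":((3,110,60),(16,255,255)),"c":((0,110,60),(8,255,255)),"d":((17,110,60),(33,255,255))}[k],roi)
        print(n,k,"lamp",G,G and back(n,G[:2],43).round(1),"stripe",S,S and back(n,S[:2],43).round(1))
q=fit(box,[600,60,0.])[0]
from h import w
print("trip/lamp a expected x line",w(q,[[-10,44,48],[-10,24,48]]).round(1))
plan(500,0,200,0)
E
```

```text
box ('top',) [ 6.30692430e+02 -2.74929212e+01 -1.10466381e-01] 1.2405033083491048
box ('side',) [ 6.30657371e+02 -2.55461062e+01 -1.17274240e-01] 2.5856599945754795
box ('top', 'side') [ 6.30395831e+02 -2.66613783e+01 -1.15298148e-01] 2.3616948717832713
lid [ 5.44524627e+02  2.89053283e+02 -8.62445874e-03] 1.2538288001359206
top a lamp None None stripe (242.0, 156.5, 14.0) [637.5 -23.5  43. ]
top c lamp None None stripe (351.77, 185.92, 13.0) [ 526.4 -379.3   43. ]
top d lamp None None stripe (327.44, 211.38, 16.0) [ 444.8 -294.4   43. ]
side a lamp None None stripe (286.0, 182.2, 10.0) [638.7 -16.9  43. ]
side c lamp None None stripe (297.66, 277.03, 29.0) [ 525.9 -377.1   43. ]
side d lamp None None stripe (249.9, 257.38, 29.0) [ 444.3 -292.6   43. ]
trip/lamp a expected x line [[625.5  18.2  48. ]
 [623.2  -1.7  48. ]]
t 0.1 tcp [267.5 564.2 221.5] axis 1.128 shift [-0.4518 -0.4102  0.0222] turn 1.128 F [-0.5 -0.4 -0.1] w 86.9 gf 0.0 j6 -0.13
```

```bash
cat >> h.py <<'E'
from scipy.optimize import minimize
from scipy.ndimage import map_coordinates
def gmag(im):
    g=cv2.GaussianBlur(im.astype(np.float32),(0,0),0.9)
    gx=cv2.Sobel(g,cv2.CV_32F,1,0)/8;gy=cv2.Sobel(g,cv2.CV_32F,0,1)/8
    return np.sqrt((gx**2+gy**2).sum(2))
def rect(x0,x1,y0,y1,z):
    c=[[x0,y0,z],[x1,y0,z],[x1,y1,z],[x0,y1,z]];return [(c[i],c[(i+1)%4]) for i in range(4)]
BOX=rect(-70,70,-145,145,74)+rect(-65,65,-140,140,74)
LID=rect(-70,70,-145,145,11)
MOD=rect(-25,25,-18,18,42)
def efit(ims,edges,q0,cams=("top","side"),z0=0):
    t=np.linspace(0.03,.97,40)[:,None]
    L=np.vstack([np.array(a)*(1-t)+np.array(b)*t for a,b in edges])+[0,0,z0]
    G={n:gmag(ims[n]) for n in cams}
    def cost(q):
        Wp=w([q[0],q[1],q[2]/100],L)
        return -sum(map_coordinates(G[n],proj(n,Wp).T[::-1],order=1).mean() for n in cams)
    best=min((minimize(cost,[q0[0]+a,q0[1]+b,100*q0[2]+c],method="Nelder-Mead",options=dict(initial_simplex=np.array([q0[0]+a,q0[1]+b,100*q0[2]+c])+np.array([[0,0,0],[4,0,0],[0,4,0],[0,0,6]]))) for a in(-4,2) for b in(-4,2) for c in(-8,4)),key=lambda r:r.fun)
    return np.r_[best.x[:2],best.x[2]/100].round(4),round(best.fun,2)
E
python3 - <<'E'
from h import *
ims={n:cv2.imread(f"pics/{n}0.png") for n in P}
for cams in(("top",),("side",),("top","side")):
    print(cams,"box",*efit(ims,BOX,[630.6,-26.7,-.113],cams))
    print("  a",*efit(ims,MOD,[630,-23,-.113],cams,4))
    print("  c",*efit(ims,MOD,[519,-378,-.17],cams),"d",*efit(ims,MOD,[437,-294,.2],cams))
    if cams!=("side",): print("  lid",*efit(ims,LID,[544.5,289,-.009],cams))
E
```

```text
('top',) box [ 6.285578e+02 -2.875370e+01 -1.107000e-01] -13.87
  a [ 6.391392e+02 -2.883350e+01 -3.140000e-02] -21.95
  c [ 5.134756e+02 -3.677696e+02 -2.289000e-01] -27.88 d [ 4.321794e+02 -2.888609e+02  2.073000e-01] -25.63
  lid [5.267154e+02 2.919322e+02 4.100000e-03] -8.71
('side',) box [ 6.396859e+02 -2.525780e+01  4.680000e-02] -14.31
  a [ 6.342837e+02 -2.314760e+01 -3.767000e-01] -29.2
  c [ 5.187367e+02 -3.758824e+02 -3.458000e-01] -28.91 d [ 4.378173e+02 -2.933722e+02  1.999000e-01] -26.42
('top', 'side') box [ 6.436251e+02 -3.033250e+01 -2.560000e-02] -26.95
  a [ 6.36603e+02 -1.89197e+01  1.74300e-01] -47.67
  c [ 5.138433e+02 -3.693585e+02 -1.987000e-01] -46.11 d [ 4.304749e+02 -2.907273e+02  1.137000e-01] -46.76
  lid [5.264344e+02 2.920197e+02 1.500000e-03] -21.39
```

```bash
cat >> h.py <<'E'
def verts(hx,hy,h,z0=0): return np.array([[a,b,z0+c] for a in(-hx,hx) for b in(-hy,hy) for c in(0,h)],float)
VM=verts(25,18,42);VB=verts(70,145,74);VL=np.vstack([verts(70,145,5,6)])
def nmask(im,th=None):
    K=6;b=cv2.GaussianBlur(im.astype(np.float32),(0,0),.6)
    return (b[:,:,2]-b[:,:,0])/(b.sum(2)+1)   # tan desk high, grey low
def sfit(ims,V,q0,cams=("top","side"),save=None):
    K=6;D={}
    for n in cams:
        uv=proj(n,w(q0,V));x0,y0=(uv.min(0)-8).astype(int);x1,y1=(uv.max(0)+8).astype(int)
        c=nmask(ims[n])[y0:y1,x0:x1]
        hull=np.zeros(c.shape,np.uint8);cv2.fillConvexPoly(hull,cv2.convexHull((uv-[x0,y0]).round().astype(np.int32)),1)
        ins=np.median(c[cv2.erode(hull,np.ones((3,3)))>0]);out=np.median(c[cv2.dilate(hull,np.ones((7,7)))==0])
        big=cv2.resize(c,None,fx=K,fy=K,interpolation=cv2.INTER_LINEAR)
        m=(big<(ins+out)/2).astype(np.uint8)
        cs,_=cv2.findContours(m,cv2.RETR_EXTERNAL,cv2.CHAIN_APPROX_NONE);f=np.zeros_like(m);cv2.drawContours(f,[max(cs,key=cv2.contourArea)],-1,1,-1)
        D[n]=(f,x0,y0)
    def cost(q):
        t=0
        for n in cams:
            f,x0,y0=D[n];uv=(proj(n,w([q[0],q[1],q[2]/100],V))-[x0,y0]+.5)*K-.5
            g=np.zeros_like(f);cv2.fillConvexPoly(g,cv2.convexHull((uv*16).round().astype(np.int32)),1,shift=4);t+=(f!=g).sum()/K/K
        return t
    b=[q0[0],q0[1],q0[2]*100]
    best=min((minimize(cost,np.array(b)+[a,d,c],method="Nelder-Mead",options=dict(initial_simplex=np.array(b)+[a,d,c]+np.array([[0,0,0],[6,0,0],[0,6,0],[0,0,8]]))) for a in(-5,3) for d in(-5,3) for c in(-8,4)),key=lambda r:r.fun)
    return np.r_[best.x[:2],best.x[2]/100].round(3),round(best.fun,1),[int(D[n][0].sum()/K/K) for n in cams]
E
python3 - <<'E'
from h import *
ims={n:cv2.imread(f"pics/{n}0.png") for n in P}
for cams in(("top",),("side",),("top","side")):
    print(cams,"box",*sfit(ims,VB,[630.6,-26.7,-.113],cams))
    print("  c",*sfit(ims,VM,[521,-377,-.23],cams),"d",*sfit(ims,VM,[440,-294,.2],cams))
    if cams==("top",): print("  lid",*sfit(ims,VL,[544.5,289,-.009],cams))
E
```

```text
('top',) box [ 6.31032e+02 -2.66420e+01 -1.13000e-01] 54.8 [4168]
  c [ 5.22124e+02 -3.78752e+02 -3.68000e-01] 83.1 [147] d [ 4.40615e+02 -2.96724e+02  2.46000e-01] 77.7 [147]
  lid [543.203 290.87    0.   ] 43.6 [3563]
('side',) box [ 6.30564e+02 -2.39510e+01 -1.16000e-01] 1312.6 [5403]
  c [ 5.20855e+02 -3.75032e+02 -3.89000e-01] 139.5 [493] d [ 4.38868e+02 -2.93864e+02  4.30000e-02] 148.1 [447]
('top', 'side') box [ 6.30771e+02 -2.62640e+01 -1.13000e-01] 1399.3 [4168, 5403]
  c [ 5.20335e+02 -3.76421e+02 -3.92000e-01] 230.4 [147, 493] d [ 4.40102e+02 -2.95711e+02  1.98000e-01] 238.9 [147, 447]
```

```bash
sed -i 's|ins=np.median(c\[|ins=np.percentile(c[|; s|np.ones((3,3)))>0\])|np.ones((3,3)))>0],PC)|; s|m=(big<(ins+out)/2)|m=(big<ins+TH*(out-ins))|' h.py; sed -i '1a PC=50;TH=.5' h.py
python3 - <<'E'
import h
from h import *
ims={n:cv2.imread(f"pics/{n}0.png") for n in P}
h.PC=25
for h.TH in(.5,.7):
  for cams in(("top",),("side",),("top","side")):
    print(h.TH,cams,"  c",*sfit(ims,VM,[521,-377,-.23],cams),"d",*sfit(ims,VM,[440,-294,.2],cams))
plan(633,-16,200,-.113)
E
```

```text
0.5 ('top',)   c [ 516.567 -380.79    -0.836] 114.2 [102] d [ 4.40924e+02 -2.96545e+02  3.27000e-01] 90.9 [133]
0.5 ('side',)   c [ 5.20952e+02 -3.75041e+02 -4.15000e-01] 155.2 [471] d [ 4.38717e+02 -2.94042e+02 -6.50000e-02] 159.5 [429]
0.5 ('top', 'side')   c [ 5.19595e+02 -3.77128e+02 -4.11000e-01] 285.2 [102, 471] d [ 4.39238e+02 -2.95228e+02  3.30000e-02] 267.6 [133, 429]
0.7 ('top',)   c [ 5.21506e+02 -3.78567e+02 -3.03000e-01] 65.9 [167] d [ 4.40444e+02 -2.96847e+02  2.16000e-01] 64.0 [164]
0.7 ('side',)   c [ 5.20949e+02 -3.75022e+02 -3.29000e-01] 108.9 [535] d [ 4.39124e+02 -2.93828e+02  1.72000e-01] 110.4 [492]
0.7 ('top', 'side')   c [ 5.20641e+02 -3.76391e+02 -3.38000e-01] 188.2 [167, 535] d [ 4.39442e+02 -2.94512e+02  1.68000e-01] 191.2 [164, 492]
t 0.1 tcp [267.5 564.2 221.5] axis 1.128 shift [-0.5789 -0.3676  0.0221] turn 1.241 F [-0.5 -0.4 -0.1] w 86.9 gf 0.0 j6 -0.13
```

Emit:
{"name": "drive_tool", "arguments": {"deltas": "-0.0386 -0.0245 0 0 0.087;-0.0386 -0.0245 0 0 0.087;-0.0386 -0.0245 0 0 0.087;-0.0386 -0.0245 0 0 0.087;-0.0386 -0.0245 0 0 0.087;-0.0386 -0.0245 0 0 0.087;-0.0386 -0.0245 0 0 0.087;-0.0386 -0.0245 0 0 0.087;-0.0386 -0.0245 0 0 0.087;-0.0386 -0.0245 0 0 0.087;-0.0386 -0.0245 0 0 0.087;-0.0386 -0.0245 0 0 0.087;-0.0386 -0.0245 0 0 0.087;-0.0386 -0.0245 0 0 0.087;-0.0386 -0.0245 0 0 0.087;0 0 0 0.138 0.087;0 0 0 0.138 0.087;0 0 0 0.138 0.087;0 0 0 0.138 0.087;0 0 0 0.138 0.087"}}

```text
time_s: 2.1
tcp_pos: [633.1, -15.5, 221.8]
ee_rot: [0.539, 0.842, -0.0, -0.001]
force: [-0.2, 1.3, -0.3]
gripper_width: 0.997
gripper_force: 0.0
```

Emit:
{"name": "drive_tool", "arguments": {"deltas": "0 0 0 0.138 0.087;0 0 0 0.138 0.087;0 0 0 0.138 0.087;0 0 0 0.138 0.087;0 0 0 0 0.087;0 0 0 0 0.087"}}

```text
time_s: 2.7
tcp_pos: [633.3, -15.4, 222.1]
ee_rot: [0.745, 0.667, -0.0, -0.0]
force: [0.1, -0.3, 0.3]
gripper_width: 0.999
gripper_force: 0.0
```

Run:
```python
from h import *
plan(631.4,-22.6,18,-.113)
```

```text
t 2.7 tcp [633.3 -15.4 222.1] axis -0.11 shift [-0.0074 -0.0009  0.2041] turn 0.003 F [ 0.1 -0.3  0.3] w 86.9 gf 0.0 j6 -0.04
```

Emit:
{"name": "drive_tool", "arguments": {"deltas": "-0.0074 -0.0009 0.02 0.003 0.068;0 0 0.04 0 0.068;0 0 0.04 0 0.068;0 0 0.04 0 0.068;0 0 0.03 0 0.068;0 0 0.02 0 0.068;0 0 0.014 0 0.068;0 0 0 0 0.068"}}

```text
time_s: 3.5
tcp_pos: [629.9, -22.4, 16.1]
ee_rot: [0.747, 0.665, -0.001, -0.002]
force: [0.1, -0.4, 0.4]
gripper_width: 0.78
gripper_force: 0.0
```

Emit:
{"name": "drive_tool", "arguments": {"deltas": "0 0 0 0 0.04;0 0 0 0 0.04;0 0 0 0 0.04;0 0 0 0 0.04;0 0 0 0 0.04;0 0 0 0 0.04"}}

```text
time_s: 4.1
tcp_pos: [632.8, -22.8, 20.2]
ee_rot: [0.747, 0.665, 0.001, 0.001]
force: [-1.5, -0.7, 6.3]
gripper_width: 0.571
gripper_force: 30.0
```

Run:
```python
from h import *
plan(631.4,-22.6,18,-.113)
for n in P: cv2.imwrite(f"pics/{n}1.png",snap(n))
t=cv2.imread("pics/top1.png")[128:188,195:295];s=cv2.imread("pics/side1.png")[140:230,240:330]
cv2.imwrite("pics/v1.png",np.hstack([cv2.resize(t,(500,300),interpolation=3),cv2.resize(s,(300,300),interpolation=3)]))
```

```text
t 4.1 tcp [632.8 -22.8  20.2] axis -0.117 shift [ 0.     -0.0015  0.0022] turn -0.004 F [-1.5 -0.7  6.3] w 49.7 gf 30.0 j6 -0.04
```

View pics/v1.png

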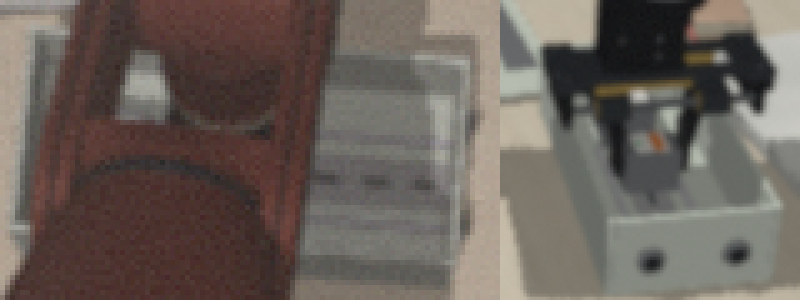

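Emit:
{"name": "drive_tool", "arguments": {"deltas": "0.005 0 0 0 0.04;0.008 0 0 0 0.04;0.008 0 0 0 0.04;0.007 0 0 0 0.04;0.003 0 0 0 0.04;0 0 0 0 0.04;0 0 0 0 0.04"}}

```text
time_s: 4.9
tcp_pos: [636.4, 7.4, 20.2]
ee_rot: [0.747, 0.665, 0.0, 0.001]
force: [-0.7, -2.1, 6.4]
gripper_width: 0.575
gripper_force: 30.0
```

Emit:
{"name": "drive_tool", "arguments": {"deltas": "0.002 0 0 0 0.04;0.002 0 0 0 0.04;0 0 0 0 0.04"}}

```text
time_s: 5.2
tcp_pos: [636.7, 10.8, 20.2]
ee_rot: [0.747, 0.665, -0.0, 0.001]
force: [-2.0, -4.2, 6.4]
gripper_width: 0.569
gripper_force: 30.0
```

Emit:
{"name": "drive_tool", "arguments": {"deltas": "0.002 0 0 0 0.04;0.002 0 0 0 0.04;0 0 0 0 0.04"}}

```text
time_s: 5.5
tcp_pos: [637.2, 14.7, 20.2]
ee_rot: [0.747, 0.665, -0.0, 0.001]
force: [-2.4, -4.9, 7.3]
gripper_width: 0.576
gripper_force: 30.0
```

Emit:
{"name": "drive_tool", "arguments": {"deltas": "0.002 0 0 0 0.04;0.002 0 0 0 0.04;0 0 0 0 0.04"}}

```text
time_s: 5.8
tcp_pos: [637.6, 17.6, 20.2]
ee_rot: [0.747, 0.665, -0.001, 0.002]
force: [-3.1, -7.7, 8.3]
gripper_width: 0.573
gripper_force: 30.0
```

Emit:
{"name": "drive_tool", "arguments": {"deltas": "0.002 0 0 0 0.04;0 0 0 0 0.04"}}

```text
time_s: 6.0
tcp_pos: [637.5, 17.7, 20.2]
ee_rot: [0.747, 0.665, -0.002, 0.003]
force: [-4.3, -14.7, 7.2]
gripper_width: 0.57
gripper_force: 30.0
```

Emit:
{"name": "drive_tool", "arguments": {"deltas": "0.002 0 0 0 0.04;0 0 0 0 0.04"}}

```text
time_s: 6.2
tcp_pos: [637.6, 17.8, 20.2]
ee_rot: [0.747, 0.665, -0.003, 0.003]
force: [-6.2, -20.6, 8.9]
gripper_width: 0.571
gripper_force: 30.0
```

Emit:
{"name": "drive_tool", "arguments": {"deltas": "0 0 0 0 0.062;0 0 0 0 0.062;0 0 0 0 0.062;0 0 -0.03 0 0.062;0 0 -0.05 0 0.062;0 0 -0.05 0 0.062;0 0 0 0 0.062"}}

```text
time_s: 6.9
tcp_pos: [642.7, 24.4, 158.0]
ee_rot: [0.747, 0.665, 0.005, 0.005]
force: [1.4, 0.4, 0.8]
gripper_width: 0.713
gripper_force: 0.0
```

Run:
```python
from h import *
plan(440,-295.5,150,.2)
plan(521,-377,150,-.27)
```

```text
t 6.9 tcp [642.7  24.4 158. ] axis -0.116 shift [-0.3412 -0.1644  0.0053] turn -0.316 F [1.4 0.4 0.8] w 62.0 gf 0.0 j6 0.03
t 6.9 tcp [642.7  24.4 158. ] axis -0.116 shift [-0.4128 -0.0746  0.0066] turn 0.154 F [1.4 0.4 0.8] w 62.0 gf 0.0 j6 0.03
```

Emit:
{"name": "drive_tool", "arguments": {"deltas": "-0.0413 -0.0075 0 0 0.08;-0.0413 -0.0075 0 0 0.08;-0.0413 -0.0075 0 0 0.08;-0.0413 -0.0075 0 0 0.08;-0.0413 -0.0075 0 0 0.08;-0.0413 -0.0075 0 0 0.08;-0.0413 -0.0075 0 0 0.08;-0.0413 -0.0075 0 0 0.08;-0.0413 -0.0075 0 0 0.08;-0.0413 -0.0071 0 0 0.08;0 0 0 0.08 0.08;0 0 0 0.074 0.08;0 0 0 0 0.08;0 0 0 0 0.08"}}

```text
time_s: 8.3
tcp_pos: [515.2, -376.9, 148.2]
ee_rot: [0.795, 0.606, 0.0, -0.0]
force: [0.8, 0.6, -0.7]
gripper_width: 0.922
gripper_force: 0.0
```

Run:
```python
import h
from h import *
ims={n:snap(n) for n in P}
for n in P: cv2.imwrite(f"pics/{n}2.png",ims[n])
h.PC=25;h.TH=.7
print("d",*sfit(ims,VM,[440,-295,.2],("side",)))
plan(521,-377,14,-.27)
cv2.imwrite("pics/v2.png",np.hstack([cv2.resize(ims["top"][120:230,190:370],(490,300)),cv2.resize(ims["side"][140:310,220:340],(212,300))]))
```

```text
d [ 4.38844e+02 -2.93265e+02  1.68000e-01] 121.1 [481]
t 8.4 tcp [ 515.2 -376.9  148.4] axis -0.269 shift [0.0014 0.0056 0.1344] turn 0.001 F [ 0.7 -0.1 -0.5] w 79.9 gf 0.0 j6 -0.49
```

View pics/v2.png

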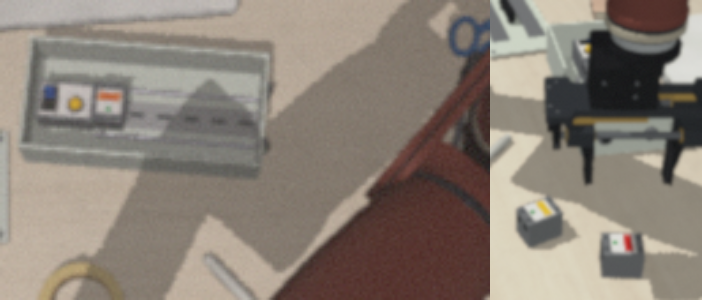

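Emit:
{"name": "drive_tool", "arguments": {"deltas": "0.0014 0.0056 0.02 0 0.08;0 0 0.04 0 0.08;0 0 0.04 0 0.08;0 0 0.02 0 0.08;0 0 0.014 0 0.08;0 0 0 0 0.08;0 0 0 0 0.04;0 0 0 0 0.04;0 0 0 0 0.04;0 0 0 0 0.04;0 0 0 0 0.04;0 0 0 0 0.04;0 0 0 0 0.04"}}

```text
time_s: 9.7
tcp_pos: [521.1, -378.0, 15.4]
ee_rot: [0.796, 0.605, 0.0, 0.001]
force: [-0.1, 1.0, 5.6]
gripper_width: 0.574
gripper_force: 30.0
```

Emit:
{"name": "drive_tool", "arguments": {"deltas": "0 0 -0.02 0 0.04;0 0 -0.04 0 0.04;0 0 -0.04 0 0.04;0 0 -0.04 0 0.04;0 0 -0.01 0 0.04;0 0 0 0 0.04;0 0 0 0 0.04"}}

```text
time_s: 10.4
tcp_pos: [519.8, -376.8, 162.3]
ee_rot: [0.796, 0.605, -0.0, -0.001]
force: [0.8, -0.2, -1.9]
gripper_width: 0.57
gripper_force: 30.0
```

Run:
```python
from h import *
ims={n:snap(n) for n in P}
q=[630.9,-26.6,-.113]
t=w(q,[[1,-5,0]])[0]
plan(t[0],t[1],150,-.113)
cv2.imwrite("pics/v3.png",cv2.resize(ims["side"][150:310,220:350],(390,480)))
```

```text
t 10.5 tcp [ 519.4 -376.4  161.3] axis -0.271 shift [0.3621 0.0156 0.0121] turn -0.158 F [-0.7  0.3 -1. ] w 50.2 gf 30.0 j6 -0.48
```

View pics/v3.png

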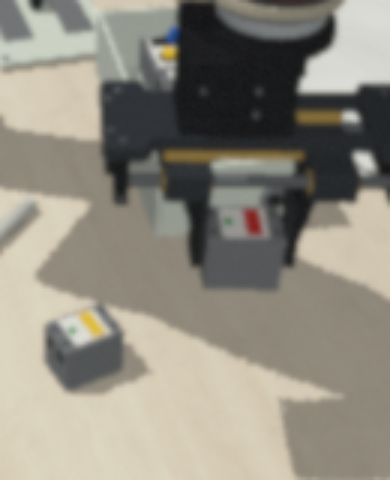

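Emit:
{"name": "drive_tool", "arguments": {"deltas": "0.0362 0.0016 0 0 0.04;0.0362 0.0016 0 0 0.04;0.0362 0.0016 0 0 0.04;0.0362 0.0016 0 0 0.04;0.0362 0.0016 0 0 0.04;0.0362 0.0016 0 0 0.04;0.0362 0.0016 0 0 0.04;0.0362 0.0016 0 0 0.04;0.0362 0.0016 0 0 0.04;0.0363 0.0012 0 0 0.04;0 0 0 -0.08 0.04;0 0 0 -0.078 0.04;0 0 0 0 0.04;0 0 0 0 0.04"}}

```text
time_s: 11.9
tcp_pos: [631.8, -32.8, 162.8]
ee_rot: [0.747, 0.665, -0.001, -0.001]
force: [-0.1, 0.3, -1.5]
gripper_width: 0.574
gripper_force: 30.0
```

Run:
```python
from h import *
q=[630.9,-26.6,-.113]
t=w(q,[[1,-5,0]])[0]
plan(t[0],t[1],40,-.113)
```

```text
t 11.9 tcp [631.8 -32.8 162.8] axis -0.115 shift [ 0.0011 -0.0003  0.1228] turn -0.002 F [-0.1  0.3 -1.5] w 49.9 gf 30.0 j6 -0.06
```

Emit:
{"name": "drive_tool", "arguments": {"deltas": "0.0011 0 0.02 0 0.04;0 0 0.04 0 0.04;0 0 0.04 0 0.04;0 0 0.02 0 0.04;0 0 0.008 0 0.04;0 0 0.006 0 0.04;0 0 0.005 0 0.04;0 0 0 0 0.04;0 0 0 0 0.04"}}

```text
time_s: 12.8
tcp_pos: [633.7, -32.0, 26.8]
ee_rot: [0.746, 0.666, 0.001, 0.001]
force: [0.8, -1.3, -1.1]
gripper_width: 0.573
gripper_force: 30.0
```

Emit:
{"name": "drive_tool", "arguments": {"deltas": "0 0 0.003 0 0.04;0 0 0.003 0 0.04;0 0 0 0 0.04"}}

```text
time_s: 13.1
tcp_pos: [633.8, -32.1, 24.1]
ee_rot: [0.746, 0.666, 0.0, 0.001]
force: [-13.9, 0.4, 23.0]
gripper_width: 0.577
gripper_force: 29.9
```

Emit:
{"name": "drive_tool", "arguments": {"deltas": "0 0 0.002 0 0.04;0 0 0 0 0.04"}}

```text
time_s: 13.3
tcp_pos: [633.5, -32.1, 23.1]
ee_rot: [0.746, 0.666, -0.0, 0.0]
force: [-17.0, 1.8, 29.9]
gripper_width: 0.579
gripper_force: 29.8
```

Emit:
{"name": "drive_tool", "arguments": {"deltas": "0 0 -0.005 0 0.04;0 -0.0025 0 0 0.04;0 0 0 0 0.04;0 0 0.003 0 0.04;0 0 0.002 0 0.04;0 0 0 0 0.04;0 0 0 0 0.04"}}

```text
time_s: 14.0
tcp_pos: [630.8, -31.6, 18.2]
ee_rot: [0.746, 0.666, 0.0, 0.0]
force: [-1.1, 0.3, 6.5]
gripper_width: 0.574
gripper_force: 29.8
```

Emit:
{"name": "drive_tool", "arguments": {"deltas": "0 0 0.002 0 0.04;0 0 0.001 0 0.04;0 0 0 0 0.04;0 0 0 0 0.04"}}

```text
time_s: 14.4
tcp_pos: [631.2, -31.6, 17.4]
ee_rot: [0.746, 0.666, 0.0, 0.0]
force: [-7.0, 1.9, 21.3]
gripper_width: 0.57
gripper_force: 30.0
```

Emit:
{"name": "drive_tool", "arguments": {"deltas": "0 0 -0.0025 0 0.04;0.004 0 0 0 0.04;0.004 0 0 0 0.04;0 0 0 0 0.04;0 0 0 0 0.04"}}

```text
time_s: 14.9
tcp_pos: [632.0, -23.7, 17.5]
ee_rot: [0.746, 0.666, 0.0, 0.001]
force: [-0.8, -1.7, 5.9]
gripper_width: 0.57
gripper_force: 30.0
```

Emit:
{"name": "drive_tool", "arguments": {"deltas": "0.002 0 0 0 0.04;0.002 0 0 0 0.04;0 0 0 0 0.04"}}

```text
time_s: 15.2
tcp_pos: [632.6, -20.1, 17.5]
ee_rot: [0.746, 0.666, 0.0, 0.001]
force: [0.3, -2.6, 5.5]
gripper_width: 0.569
gripper_force: 30.0
```

Emit:
{"name": "drive_tool", "arguments": {"deltas": "0.002 0 0 0 0.04;0 0 0 0 0.04"}}

```text
time_s: 15.4
tcp_pos: [632.7, -19.4, 17.5]
ee_rot: [0.746, 0.666, -0.001, 0.002]
force: [-1.4, -6.6, 5.2]
gripper_width: 0.572
gripper_force: 30.0
```

Emit:
{"name": "drive_tool", "arguments": {"deltas": "0.002 0 0 0 0.04;0 0 0 0 0.04"}}

```text
time_s: 15.6
tcp_pos: [632.7, -19.3, 17.5]
ee_rot: [0.746, 0.666, -0.002, 0.002]
force: [-2.0, -13.4, 6.2]
gripper_width: 0.577
gripper_force: 30.0
```

Emit:
{"name": "drive_tool", "arguments": {"deltas": "0.002 0 0 0 0.04;0 0 0 0 0.04;0 0 0 0 0.062;0 0 0 0 0.062;0 0 0 0 0.062;0 0 -0.03 0 0.062;0 0 -0.05 0 0.062;0 0 -0.05 0 0.062;0 0 0 0 0.062;0 0 0 0 0.062"}}

```text
time_s: 16.6
tcp_pos: [633.7, -13.1, 149.0]
ee_rot: [0.746, 0.666, 0.001, 0.001]
force: [-0.9, -0.4, -0.3]
gripper_width: 0.713
gripper_force: 0.0
```

Run:
```python
import h
from h import *
plan(440,-295.3,150,.19)
```

```text
t 16.6 tcp [633.7 -13.1 149. ] axis -0.112 shift [-0.3021 -0.1608 -0.0016] turn -0.302 F [-0.9 -0.4 -0.3] w 62.1 gf 0.0 j6 -0.03
```

Emit:
{"name": "drive_tool", "arguments": {"deltas": "-0.0378 -0.0201 0 0 0.08;-0.0378 -0.0201 0 0 0.08;-0.0378 -0.0201 0 0 0.08;-0.0378 -0.0201 0 0 0.08;-0.0378 -0.0201 0 0 0.08;-0.0378 -0.0201 0 0 0.08;-0.0378 -0.0201 0 0 0.08;-0.0375 -0.0201 0 0 0.08;0 0 0 -0.102 0.08;0 0 0 -0.1 0.08;0 0 0 -0.1 0.08;0 0 0 0 0.08;0 0 0 0 0.08"}}

```text
time_s: 17.9
tcp_pos: [437.9, -294.8, 145.4]
ee_rot: [0.638, 0.77, 0.0, -0.001]
force: [0.4, 0.2, 0.4]
gripper_width: 0.92
gripper_force: 0.0
```

Run:
```python
import h
from h import *
ims={n:snap(n) for n in P}
h.PC=25;h.TH=.7
print("d",*sfit(ims,VM,[440,-295,.2],("side",)))
plan(440,-295.3,14,.19)
cv2.imwrite("pics/v4.png",np.hstack([cv2.resize(ims["top"][120:230,100:280],(490,300)),cv2.resize(ims["side"][140:310,200:320],(212,300))]))
```

```text
d [ 4.39073e+02 -2.93471e+02  1.49000e-01] 114.4 [489]
t 18.0 tcp [ 438.3 -295.1  146.1] axis 0.188 shift [-0.0007  0.0018  0.1321] turn -0.002 F [-0.7  0.1 -0.1] w 80.0 gf 0.0 j6 -0.93
```

View pics/v4.png

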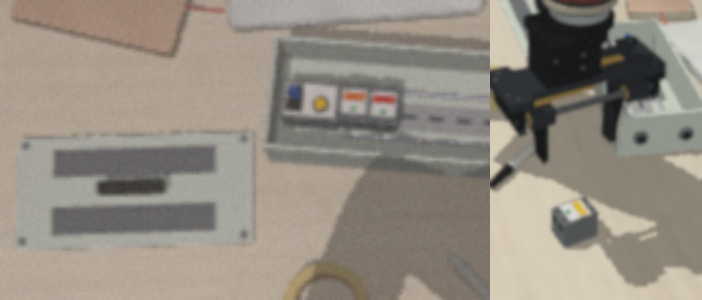

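Emit:
{"name": "drive_tool", "arguments": {"deltas": "0 0.0018 0.02 0 0.08;0 0 0.04 0 0.08;0 0 0.04 0 0.08;0 0 0.02 0 0.08;0 0 0.012 0 0.08;0 0 0 0 0.08;0 0 0 0 0.04;0 0 0 0 0.04;0 0 0 0 0.04;0 0 0 0 0.04;0 0 0 0 0.04;0 0 0 0 0.04;0 0 0 0 0.04"}}

```text
time_s: 19.3
tcp_pos: [440.7, -295.7, 15.8]
ee_rot: [0.637, 0.771, -0.0, 0.001]
force: [-0.8, 0.5, 5.6]
gripper_width: 0.573
gripper_force: 29.9
```

Emit:
{"name": "drive_tool", "arguments": {"deltas": "0 0 -0.02 0 0.04;0 0 -0.04 0 0.04;0 0 -0.04 0 0.04;0 0 -0.04 0 0.04;0 0 -0.01 0 0.04;0 0 0 0 0.04;0 0 0 0 0.04"}}

```text
time_s: 20.0
tcp_pos: [439.5, -294.6, 163.3]
ee_rot: [0.637, 0.771, 0.0, -0.001]
force: [-0.7, 0.7, -2.0]
gripper_width: 0.57
gripper_force: 29.9
```

Run:
```python
from h import *
t=w([630.9,-26.6,-.113],[[0,-42,0]])[0]
plan(t[0],t[1],150,-.113)
cv2.imwrite("pics/v5.png",cv2.resize(snap("side")[150:310,170:330],(480,480)))
```

```text
t 20.0 tcp [ 439.5 -294.6  163.3] axis 0.189 shift [0.1872 0.2259 0.0133] turn 0.302 F [-0.7  0.7 -2. ] w 49.6 gf 29.9 j6 -0.93
```

View pics/v5.png

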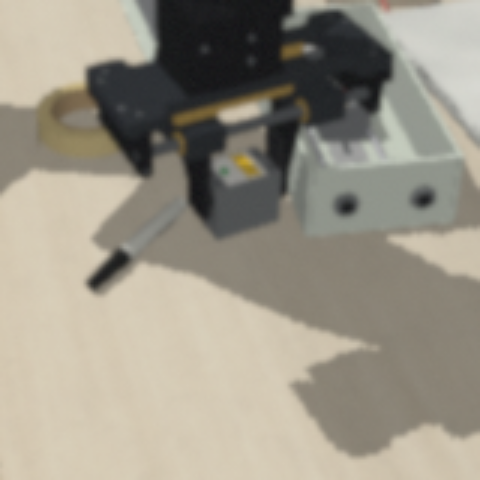

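Module d is held upright (yellow stripe, green lamp towards -x). Moving it over the box.

Emit:
{"name": "drive_tool", "arguments": {"deltas": "0.0234 0.0282 0 0 0.04;0.0234 0.0282 0 0 0.04;0.0234 0.0282 0 0 0.04;0.0234 0.0282 0 0 0.04;0.0234 0.0282 0 0 0.04;0.0234 0.0282 0 0 0.04;0.0234 0.0282 0 0 0.04;0.0234 0.0285 0 0 0.04;0 0 0 0.102 0.04;0 0 0 0.1 0.04;0 0 0 0.1 0.04;0 0 0 0 0.04;0 0 0 0 0.04"}}

```text
time_s: 21.35
tcp_pos: [625.9, -68.8, 162.9]
ee_rot: [0.745, 0.667, -0.001, -0.001]
force: [-1.1, -0.1, -1.5]
gripper_width: 0.571
gripper_force: 29.9
```

Run:
```python
from h import *
t=w([630.9,-26.6,-.113],[[0,-42,0]])[0]
plan(t[0],t[1],27,-.113)
```

```text
t 21.35 tcp [625.9 -68.8 162.9] axis -0.11 shift [0.0005 0.0006 0.1359] turn 0.003 F [-1.1 -0.1 -1.5] w 49.6 gf 29.9 j6 -0.12
```

Emit:
{"name": "drive_tool", "arguments": {"deltas": "0 -0.001 0.02 0 0.04;0 0 0.04 0 0.04;0 0 0.04 0 0.04;0 0 0.02 0 0.04;0 0 0.01 0 0.04;0 0 0.006 0 0.04;0 0 0 0 0.04;0 0 0 0 0.04"}}

```text
time_s: 22.15
tcp_pos: [627.2, -69.2, 30.6]
ee_rot: [0.746, 0.666, 0.001, 0.001]
force: [-0.4, -0.1, -0.9]
gripper_width: 0.575
gripper_force: 29.9
```

Emit:
{"name": "drive_tool", "arguments": {"deltas": "0 0 0.004 0 0.04;0 0 0.003 0 0.04;0 0 0 0 0.04;0 0 0 0 0.04"}}

```text
time_s: 22.55
tcp_pos: [626.0, -68.9, 22.1]
ee_rot: [0.746, 0.666, 0.0, 0.0]
force: [-0.4, -0.0, -0.4]
gripper_width: 0.571
gripper_force: 29.9
```

Emit:
{"name": "drive_tool", "arguments": {"deltas": "0 0 0.003 0 0.04;0 0 0.001 0 0.04;0 0 0 0 0.04;0 0 0 0 0.04"}}

```text
time_s: 22.95
tcp_pos: [626.6, -69.1, 19.7]
ee_rot: [0.746, 0.666, 0.0, 0.0]
force: [-4.6, 0.3, 8.5]
gripper_width: 0.569
gripper_force: 29.9
```

Emit:
{"name": "drive_tool", "arguments": {"deltas": "0.004 0 0 0 0.04;0.004 0 0 0 0.04;0.002 0 0 0 0.04;0 0 0 0 0.04;0 0 0 0 0.04"}}

```text
time_s: 23.45
tcp_pos: [628.6, -59.9, 19.8]
ee_rot: [0.746, 0.666, 0.001, 0.002]
force: [-0.3, -2.3, 5.1]
gripper_width: 0.571
gripper_force: 29.9
```

Emit:
{"name": "drive_tool", "arguments": {"deltas": "0.002 0 0 0 0.04;0.001 0 0 0 0.04;0 0 0 0 0.04"}}

```text
time_s: 23.75
tcp_pos: [629.0, -57.2, 19.8]
ee_rot: [0.746, 0.666, 0.0, 0.002]
force: [-1.3, -4.3, 5.3]
gripper_width: 0.569
gripper_force: 29.9
```

Emit:
{"name": "drive_tool", "arguments": {"deltas": "0.002 0 0 0 0.04;0 0 0 0 0.04"}}

```text
time_s: 23.95
tcp_pos: [629.2, -55.2, 19.8]
ee_rot: [0.746, 0.666, 0.0, 0.002]
force: [-0.2, -2.8, 5.8]
gripper_width: 0.572
gripper_force: 29.9
```

Emit:
{"name": "drive_tool", "arguments": {"deltas": "0.002 0 0 0 0.04;0 0 0 0 0.04"}}

```text
time_s: 24.15
tcp_pos: [629.2, -54.7, 19.8]
ee_rot: [0.746, 0.666, -0.0, 0.002]
force: [-1.5, -7.8, 6.2]
gripper_width: 0.57
gripper_force: 29.9
```

Emit:
{"name": "drive_tool", "arguments": {"deltas": "0.002 0 0 0 0.04;0 0 0 0 0.04"}}

```text
time_s: 24.35
tcp_pos: [629.3, -54.4, 19.8]
ee_rot: [0.746, 0.666, -0.001, 0.003]
force: [-2.5, -14.0, 4.9]
gripper_width: 0.574
gripper_force: 29.9
```

Emit:
{"name": "drive_tool", "arguments": {"deltas": "0.0015 0 0 0 0.04;0 0 0 0 0.04"}}

```text
time_s: 24.55
tcp_pos: [629.2, -54.2, 19.8]
ee_rot: [0.746, 0.666, -0.002, 0.004]
force: [-3.5, -18.8, 4.7]
gripper_width: 0.571
gripper_force: 30.0
```

Emit:
{"name": "drive_tool", "arguments": {"deltas": "0 0 0 0 0.062;0 0 0 0 0.062;0 0 0 0 0.062;0 0 -0.03 0 0.062;0 0 -0.05 0 0.062;0 0 -0.02 0 0.05;-0.04 0 0 0 0.01;-0.015 0 0 0 0;0 0 0 0 0;0 0 0 0 0;0 0 0 0 0;0 0 0 0 0;0 0 0 0 0"}}

```text
time_s: 25.85
tcp_pos: [622.1, -102.3, 117.7]
ee_rot: [0.746, 0.666, -0.0, -0.0]
force: [0.5, 1.1, -0.4]
gripper_width: 0.073
gripper_force: 0.0
```

Run:
```python
from h import *
t=w([630.9,-26.6,-.113],[[0,-72,0]])[0]
plan(t[0],t[1],24,-.113)
```

```text
t 25.85 tcp [ 622.1 -102.3  117.7] axis -0.112 shift [0.0042 0.0003 0.0937] turn 0.001 F [ 0.5  1.1 -0.4] w 6.4 gf 0.0 j6 -0.18
```

Emit:
{"name": "drive_tool", "arguments": {"deltas": "0 0 0.03 0 0;0 0 0.03 0 0;0 0 0.02 0 0;0 0 0.01 0 0;0 0 0.003 0 0;0 0 0 0 0;0.005 0 0 0 0;0.004 0 0 0 0;0 0 0 0 0"}}

```text
time_s: 26.75
tcp_pos: [623.9, -93.7, 26.1]
ee_rot: [0.746, 0.666, 0.001, 0.001]
force: [-0.0, 0.5, -0.7]
gripper_width: 0.008
gripper_force: 0.0
```

Emit:
{"name": "drive_tool", "arguments": {"deltas": "0.003 0 0 0 0;0.002 0 0 0 0;0 0 0 0 0"}}

```text
time_s: 27.05
tcp_pos: [623.7, -89.0, 25.1]
ee_rot: [0.746, 0.666, 0.0, 0.0]
force: [-0.3, -1.1, -0.1]
gripper_width: 0.003
gripper_force: 0.0
```

Emit:
{"name": "drive_tool", "arguments": {"deltas": "0.003 0 0 0 0;0.002 0 0 0 0;0 0 0 0 0"}}

```text
time_s: 27.35
tcp_pos: [624.2, -84.0, 25.0]
ee_rot: [0.746, 0.666, -0.0, -0.0]
force: [-0.2, 0.7, 0.6]
gripper_width: 0.004
gripper_force: 0.0
```

Emit:
{"name": "drive_tool", "arguments": {"deltas": "0.002 0 0 0 0;0.002 0 0 0 0;0 0 0 0 0"}}

```text
time_s: 27.65
tcp_pos: [624.4, -81.5, 25.0]
ee_rot: [0.746, 0.666, -0.001, 0.001]
force: [-1.7, -3.9, 0.3]
gripper_width: 0.006
gripper_force: 2.3
```

Emit:
{"name": "drive_tool", "arguments": {"deltas": "0.002 0 0 0 0;0.001 0 0 0 0;0 0 0 0 0"}}

```text
time_s: 27.95
tcp_pos: [624.5, -81.4, 25.1]
ee_rot: [0.746, 0.666, -0.002, 0.002]
force: [-3.3, -13.0, 0.3]
gripper_width: 0.002
gripper_force: 7.1
```

Emit:
{"name": "drive_tool", "arguments": {"deltas": "0.002 0 0 0 0;0.001 0 0 0 0;0 0 0 0 0"}}

```text
time_s: 28.25
tcp_pos: [624.6, -81.3, 25.3]
ee_rot: [0.746, 0.666, -0.004, 0.003]
force: [-4.4, -23.3, -1.1]
gripper_width: 0.003
gripper_force: 11.8
```

Emit:
{"name": "drive_tool", "arguments": {"deltas": "-0.006 0 0 0 0;-0.004 0 0 0 0;0 0 -0.03 0 0;0 0 -0.05 0 0;0 0 0 0 0;0 0 0 0 0"}}

```text
time_s: 28.85
tcp_pos: [625.9, -84.1, 107.4]
ee_rot: [0.746, 0.666, 0.001, 0.002]
force: [-0.6, -0.1, -0.2]
gripper_width: 0.003
gripper_force: 0.0
```

Run:
```python
from h import *
t=w([630.9,-26.6,-.113],[[-5,84,0]])[0]
plan(t[0],t[1],105,-.113)
```

```text
t 28.85 tcp [625.9 -84.1 107.4] axis -0.112 shift [ 0.1417 -0.0065  0.0023] turn 0.001 F [-0.6 -0.1 -0.2] w 0.3 gf 0.0 j6 -0.15
```

Emit:
{"name": "drive_tool", "arguments": {"deltas": "0.0354 -0.0016 0 0 0;0.0354 -0.0016 0 0 0;0.0354 -0.0016 0 0 0;0.0355 -0.0016 0 0 0;0 0 0 0 0;0 0 0 0 0"}}

```text
time_s: 29.45
tcp_pos: [632.7, 58.3, 103.4]
ee_rot: [0.745, 0.667, -0.001, -0.001]
force: [0.4, -0.7, -0.2]
gripper_width: 0.005
gripper_force: 0.0
```

Run:
```python
from h import *
t=w([630.9,-26.6,-.113],[[-5,84,0]])[0]
plan(t[0],t[1],58,-.113)
```

```text
t 29.45 tcp [632.7  58.3 103.4] axis -0.111 shift [-0.0005  0.0029  0.0454] turn 0.002 F [ 0.4 -0.7 -0.2] w 0.4 gf 0.0 j6 0.08
```

Emit:
{"name": "drive_tool", "arguments": {"deltas": "0 0.002 0.02 0.002 0;0 0 0.02 0 0;0 0 0.004 0 0;0 0 0 0 0;0 0 0 0 0"}}

```text
time_s: 29.95
tcp_pos: [636.3, 56.3, 61.7]
ee_rot: [0.747, 0.665, 0.0, 0.0]
force: [0.1, 0.6, -0.3]
gripper_width: 0.004
gripper_force: 0.0
```

Emit:
{"name": "drive_tool", "arguments": {"deltas": "0 0 0.003 0 0;0 0 0.002 0 0;0 0 0 0 0"}}

```text
time_s: 30.25
tcp_pos: [635.9, 57.0, 56.2]
ee_rot: [0.747, 0.665, 0.0, 0.0]
force: [-0.5, 0.1, 0.7]
gripper_width: 0.006
gripper_force: 0.0
```

Emit:
{"name": "drive_tool", "arguments": {"deltas": "0 0 0.002 0 0;0 0 0.002 0 0;0 0 0 0 0"}}

```text
time_s: 30.55
tcp_pos: [636.2, 57.0, 52.3]
ee_rot: [0.747, 0.665, 0.0, 0.0]
force: [0.8, -0.3, 1.1]
gripper_width: 0.005
gripper_force: 0.8
```

Emit:
{"name": "drive_tool", "arguments": {"deltas": "0 0 0.002 0 0;0 0 0.0015 0 0;0 0 0 0 0"}}

```text
time_s: 30.85
tcp_pos: [636.2, 57.0, 48.7]
ee_rot: [0.747, 0.665, 0.0, 0.0]
force: [0.1, -0.1, 3.7]
gripper_width: 0.006
gripper_force: 1.5
```

Emit:
{"name": "drive_tool", "arguments": {"deltas": "0 0 0.001 0 0;0 0 0.001 0 0;0 0 0 0 0;0 0 0 0 0"}}

```text
time_s: 31.25
tcp_pos: [636.3, 57.0, 48.1]
ee_rot: [0.747, 0.665, 0.0, 0.0]
force: [-3.8, -0.2, 11.8]
gripper_width: 0.005
gripper_force: 5.8
```

Emit:
{"name": "drive_tool", "arguments": {"deltas": "0 0 -0.02 0 0;0 0 -0.03 0 0;0.032 -0.037 0 0 0;0 0 0 0 0;0 0 0 0 0"}}

```text
time_s: 31.75
tcp_pos: [601.6, 93.7, 95.8]
ee_rot: [0.746, 0.666, -0.001, -0.0]
force: [-0.2, -1.2, 0.5]
gripper_width: 0.006
gripper_force: 0.0
```

Run:
```python
from h import *
q=[630.9,-26.6,-.113]
im=snap("side");old=cv2.imread("pics/side0.png")
for i in(old,im):
    k=cv2.inRange(cv2.cvtColor(i[140:200,255:310],cv2.COLOR_BGR2HSV),(105,90,30),(130,255,255));m=cv2.moments(k,True)
    print(m["m00"], m["m00"] and (m["m10"]/m["m00"]+255,m["m01"]/m["m00"]+140))
print("tip up/down proj",proj("side",w(q,[[13,116,60],[-13,116,60]])))
t=w(q,[[-42,116,0]])[0]
plan(t[0],t[1],51,-.113)
cv2.imwrite("pics/v6.png",cv2.resize(im[120:220,230:330],(500,500),interpolation=3))
```

```text
15.0 (276.8666666666667, 161.4)
7.0 (272.7142857142857, 162.57142857142858)
tip up/down proj [[279.84869224 159.76224589]
 [271.85230514 160.32778597]]
t 31.8 tcp [602.3  93.   95.9] axis -0.114 shift [ 0.0004 -0.      0.0449] turn -0.001 F [-0.4 -0.6 -0.1] w 0.4 gf 0.0 j6 0.14
```

View pics/v6.png

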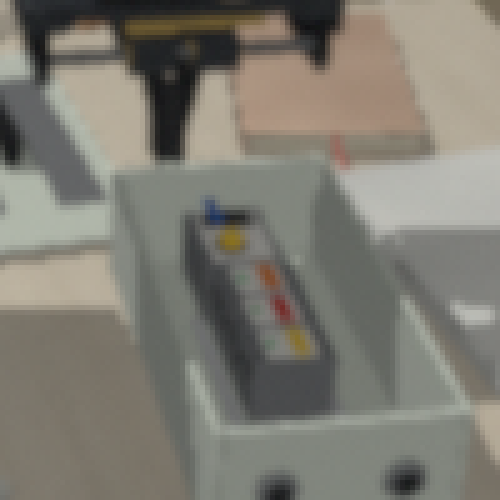

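Emit:
{"name": "drive_tool", "arguments": {"deltas": "0 0 0.02 0 0;0 0 0.02 0 0;0 0 0.004 0 0;0 0 0 0 0;0 0 0 0 0;0 0.008 0 0 0;0 0.006 0 0 0;0 0 0 0 0"}}

```text
time_s: 32.6
tcp_pos: [618.4, 91.2, 53.6]
ee_rot: [0.747, 0.665, 0.001, 0.001]
force: [-0.3, -0.5, 0.2]
gripper_width: 0.003
gripper_force: 0.0
```

Emit:
{"name": "drive_tool", "arguments": {"deltas": "0 0.006 0 0 0;0 0.006 0 0 0;0 0.004 0 0 0;0 0 0 0 0;0 0 0 0 0"}}

```text
time_s: 33.1
tcp_pos: [632.6, 89.5, 52.4]
ee_rot: [0.747, 0.665, -0.0, -0.0]
force: [-0.2, -0.1, 0.4]
gripper_width: 0.005
gripper_force: 0.0
```

Emit:
{"name": "drive_tool", "arguments": {"deltas": "0 0.002 0 0 0;0 0 0 0 0"}}

```text
time_s: 33.3
tcp_pos: [634.5, 89.3, 52.5]
ee_rot: [0.747, 0.665, -0.0, -0.0]
force: [0.1, 0.3, 0.7]
gripper_width: 0.005
gripper_force: 0.0
```

Emit:
{"name": "drive_tool", "arguments": {"deltas": "0 0.0015 0 0 0;0 0 0 0 0"}}

```text
time_s: 33.5
tcp_pos: [636.1, 89.1, 52.5]
ee_rot: [0.747, 0.665, -0.0, -0.0]
force: [-0.1, -0.5, -0.1]
gripper_width: 0.009
gripper_force: 0.1
```

Emit:
{"name": "drive_tool", "arguments": {"deltas": "0 0.0015 0 0 0;0 0 0 0 0"}}

```text
time_s: 33.7
tcp_pos: [637.7, 89.0, 52.6]
ee_rot: [0.747, 0.665, 0.0, 0.0]
force: [0.6, -0.4, -0.5]
gripper_width: 0.006
gripper_force: 0.0
```

Emit:
{"name": "drive_tool", "arguments": {"deltas": "0 0.0015 0 0 0;0 0 0 0 0"}}

```text
time_s: 33.9
tcp_pos: [639.2, 88.8, 52.6]
ee_rot: [0.747, 0.665, 0.0, 0.0]
force: [-0.9, -0.4, -0.2]
gripper_width: 0.006
gripper_force: 0.0
```

Emit:
{"name": "drive_tool", "arguments": {"deltas": "0 0.0015 0 0 0;0 0.0005 0 0 0;0 0 0 0 0"}}

```text
time_s: 34.2
tcp_pos: [639.8, 88.7, 52.3]
ee_rot: [0.747, 0.665, -0.001, -0.001]
force: [-5.5, -0.2, 3.5]
gripper_width: 0.005
gripper_force: 3.2
```

Emit:
{"name": "drive_tool", "arguments": {"deltas": "0 0.0015 0 0 0;0 0.0005 0 0 0;0 0 0 0 0"}}

```text
time_s: 34.5
tcp_pos: [640.1, 88.7, 52.2]
ee_rot: [0.746, 0.665, -0.002, -0.002]
force: [-11.8, 0.4, 7.7]
gripper_width: 0.005
gripper_force: 7.0
```

Run:
```python
from h import *
im=snap("side")
k=cv2.inRange(cv2.cvtColor(im[140:200,255:310],cv2.COLOR_BGR2HSV),(105,90,30),(130,255,255));m=cv2.moments(k,True)
print(m["m00"], m["m00"] and (m["m10"]/m["m00"]+255,m["m01"]/m["m00"]+140))
s=manip.state();print(s["force"],s["tcp_pos"])
```

```text
9.0 (277.8888888888889, 161.66666666666666)
[-11.17686025   0.62625518   7.61556225] [640.15517596  88.71673382  52.2564678 ]
```

Emit:
{"name": "drive_tool", "arguments": {"deltas": "0 -0.02 0 0 0;0 -0.02 0 0 0;0 0 -0.04 0 0;0 0 -0.05 0 0;0 -0.02 -0.04 0 0.03;-0.04 0 0 0 0.06;-0.05 0 0 0 0.06;-0.05 0 0 0 0.06;-0.05 0 0 0 0.06;-0.05 0 0 0 0.06;-0.05 0 0 0 0.06;0 0 0 0 0.06;0 0 0 0 0.06"}}

```text
time_s: 35.85
tcp_pos: [550.0, -194.2, 182.6]
ee_rot: [0.748, 0.664, 0.0, 0.0]
force: [0.4, -0.7, -0.5]
gripper_width: 0.672
gripper_force: 0.0
```

Run:
```python
import h
from h import *
ims={n:snap(n) for n in P}
cv2.imwrite("pics/top7.png",ims["top"])
print("lid",*sfit(ims,VL,[543.5,290.3,0],("top",)))
print("box",*sfit(ims,VB,[630.9,-26.6,-.113],("top",)))
plan(543.5,290.3,150,0)
cv2.imwrite("pics/v7.png",cv2.resize(ims["top"][110:260,90:310],(792,540),interpolation=3))
```

```text
lid [543.329 290.701   0.   ] 33.9 [3565]
box [ 6.3169e+02 -1.9123e+01 -1.1200e-01] 976.7 [3223]
t 35.95 tcp [ 550.3 -192.1  182.5] axis -0.115 shift [ 0.4784 -0.0619  0.0327] turn -0.115 F [-0.5  0.1  0.3] w 59.4 gf 0.0 j6 -0.36
```

View pics/v7.png

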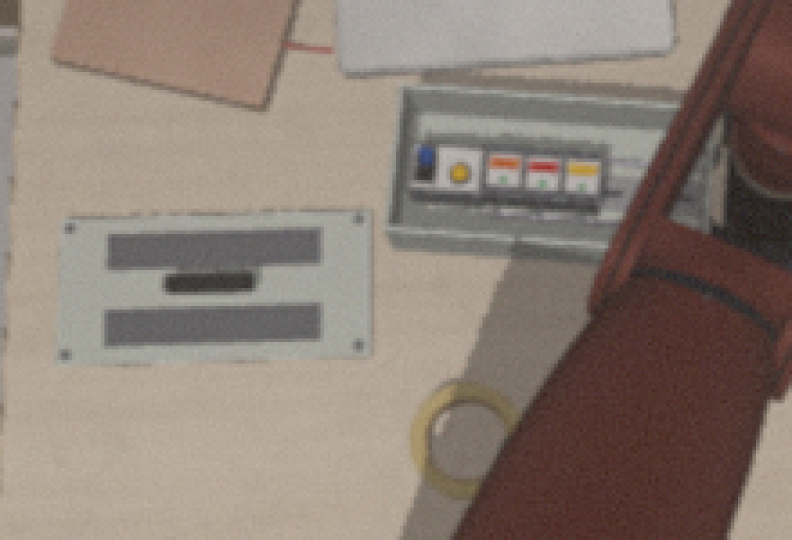

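Emit:
{"name": "drive_tool", "arguments": {"deltas": "0.0478 -0.0062 0 0 0.06;0.0478 -0.0062 0 0 0.06;0.0478 -0.0062 0 0 0.06;0.0478 -0.0062 0 0 0.06;0.0478 -0.0062 0 0 0.06;0.0478 -0.0062 0 0 0.06;0.0478 -0.0062 0 0 0.06;0.0478 -0.0062 0 0 0.06;0.0478 -0.0062 0 0 0.06;0.0482 -0.0061 0 0 0.06;0 0 0 -0.055 0.06;0 0 0 -0.055 0.06;0 0 0 0 0.06;0 0 0 0 0.06"}}

```text
time_s: 37.35
tcp_pos: [542.7, 290.6, 182.5]
ee_rot: [0.709, 0.705, 0.0, -0.0]
force: [0.0, 0.2, 0.4]
gripper_width: 0.688
gripper_force: 0.0
```

Run:
```python
from h import *
plan(543.8,290.5,14,-.005)
im=snap("side");old=cv2.imread("pics/side0.png")
cv2.imwrite("pics/v8.png",np.hstack([cv2.resize(i[100:200,170:330],(400,250),interpolation=3) for i in(old,im)]))
```

```text
t 37.35 tcp [542.7 290.6 182.5] axis -0.005 shift [-1.000e-04  1.100e-03  1.685e-01] turn 0.0 F [0.  0.2 0.4] w 59.9 gf 0.0 j6 0.37
```

View pics/v8.png

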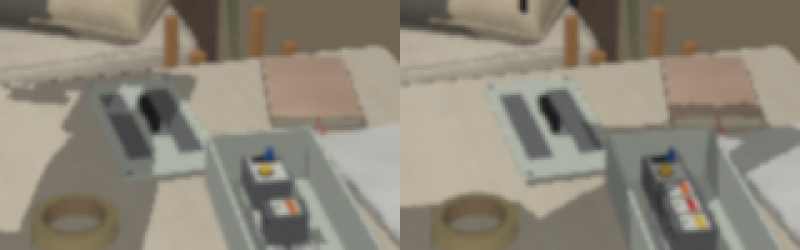

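Emit:
{"name": "drive_tool", "arguments": {"deltas": "0 0.001 0.02 0 0.06;0 0 0.04 0 0.06;0 0 0.04 0 0.06;0 0 0.03 0 0.06;0 0 0.02 0 0.06;0 0 0.01 0 0.06;0 0 0.006 0 0.06;0 0 0 0 0.06;0 0 0 0 0.06"}}

```text
time_s: 38.3
tcp_pos: [545.6, 289.8, 17.9]
ee_rot: [0.709, 0.705, 0.001, 0.0]
force: [-0.0, 0.3, 0.5]
gripper_width: 0.687
gripper_force: 0.0
```

Emit:
{"name": "drive_tool", "arguments": {"deltas": "0 0 0 0 0.01;0 0 0 0 0.01;0 0 0 0 0.01;0 0 0 0 0.01;0 0 0 0 0.01;0 0 0 0 0.01;0 0 0 0 0.01"}}

```text
time_s: 39.0
tcp_pos: [544.4, 289.5, 16.5]
ee_rot: [0.709, 0.705, -0.0, -0.0]
force: [-0.4, 0.3, 0.7]
gripper_width: 0.183
gripper_force: 30.0
```

Emit:
{"name": "drive_tool", "arguments": {"deltas": "0 0 -0.02 0 0.01;0 0 -0.04 0 0.01;0 0 -0.04 0 0.01;0 0 -0.04 0 0.01;0 0 -0.02 0 0.01;0 0 0 0 0.01;0 0 0 0 0.01"}}

```text
time_s: 39.7
tcp_pos: [544.0, 289.3, 175.5]
ee_rot: [0.709, 0.705, -0.0, -0.0]
force: [-0.4, -0.0, -3.2]
gripper_width: 0.179
gripper_force: 30.0
```

Run:
```python
from h import *
plan(630.9,-27.6,170,-.113)
```

```text
t 39.7 tcp [544.  289.3 175.5] axis -0.005 shift [-0.3165  0.0885  0.0055] turn 0.108 F [-0.4 -0.  -3.2] w 15.5 gf 30.0 j6 0.37
```

Gentler speed here to avoid swinging the lid in the grip.

Emit:
{"name": "drive_tool", "arguments": {"deltas": "-0.02 0.0055 0 0 0.01;-0.025 0.0069 0 0 0.01;-0.025 0.0069 0 0 0.01;-0.025 0.0069 0 0 0.01;-0.025 0.0069 0 0 0.01;-0.025 0.0069 0 0 0.01;-0.025 0.0069 0 0 0.01;-0.025 0.0069 0 0 0.01;-0.025 0.0069 0 0 0.01;-0.025 0.0069 0 0 0.01;-0.025 0.0069 0 0 0.01;-0.025 0.0069 0 0 0.01;-0.0215 0.0071 0 0 0.01;0 0 0 0.036 0.01;0 0 0 0.036 0.01;0 0 0 0.036 0.01;0 0 0 0 0.01;0 0 0 0 0.01;0 0 0 0 0.01"}}

```text
time_s: 41.6
tcp_pos: [630.7, -27.3, 175.1]
ee_rot: [0.746, 0.666, -0.001, -0.001]
force: [-0.2, -0.3, -2.4]
gripper_width: 0.182
gripper_force: 30.0
```

Run:
```python
import h
from h import *
plan(630.9,-27.6,90,-.113)
ims={n:snap(n) for n in P}
VL2=VL+[0,0,155];
cv2.imwrite("pics/v9.png",np.hstack([cv2.resize(ims["top"][110:210,170:320],(450,300),interpolation=3),cv2.resize(ims["side"][90:240,190:340],(300,300),interpolation=3)]))
```

```text
t 41.6 tcp [630.7 -27.3 175.1] axis -0.112 shift [-0.0003  0.0004  0.0851] turn 0.001 F [-0.2 -0.3 -2.4] w 15.9 gf 30.0 j6 -0.06
```

View pics/v9.png

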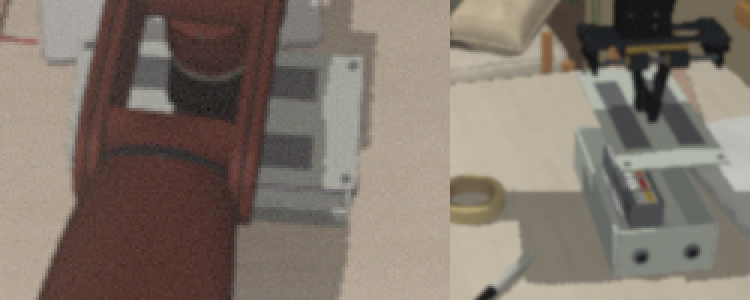

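Emit:
{"name": "drive_tool", "arguments": {"deltas": "0 0 0.015 0 0.01;0 0 0.02 0 0.01;0 0 0.02 0 0.01;0 0 0.01 0 0.01;0 0 0.005 0 0.01;0 0 0 0 0.01;0 0 0 0 0.01"}}

```text
time_s: 42.4
tcp_pos: [632.1, -27.5, 107.4]
ee_rot: [0.746, 0.666, 0.0, 0.001]
force: [0.0, -0.3, -2.6]
gripper_width: 0.182
gripper_force: 30.0
```

Run:
```python
from h import *
plan(630.9,-27.6,84,-.113)
```

```text
t 42.4 tcp [632.1 -27.5 107.4] axis -0.113 shift [-0.0002 -0.0012  0.0234] turn 0.0 F [ 0.  -0.3 -2.6] w 15.8 gf 30.0 j6 -0.06
```

Emit:
{"name": "drive_tool", "arguments": {"deltas": "0 -0.001 0.006 0 0.01;0 0 0.005 0 0.01;0 0 0.003 0 0.01;0 0 0 0 0.01"}}

```text
time_s: 42.8
tcp_pos: [629.9, -27.3, 91.8]
ee_rot: [0.746, 0.666, -0.0, -0.0]
force: [-0.0, -0.2, -2.1]
gripper_width: 0.179
gripper_force: 30.0
```

Emit:
{"name": "drive_tool", "arguments": {"deltas": "0 0 0.003 0 0.01;0 0 0.002 0 0.01;0 0 0 0 0.01"}}

```text
time_s: 43.1
tcp_pos: [630.2, -27.3, 87.1]
ee_rot: [0.746, 0.666, -0.0, -0.0]
force: [0.1, 0.4, -2.2]
gripper_width: 0.182
gripper_force: 30.0
```

Emit:
{"name": "drive_tool", "arguments": {"deltas": "0 0 0.002 0 0.01;0 0 0.001 0 0.01;0 0 0 0 0.01"}}

```text
time_s: 43.4
tcp_pos: [630.5, -27.4, 84.5]
ee_rot: [0.746, 0.666, 0.0, 0.0]
force: [-0.2, -1.0, -2.2]
gripper_width: 0.182
gripper_force: 30.0
```

Emit:
{"name": "drive_tool", "arguments": {"deltas": "0 0 0.001 0 0.01;0 0 0.001 0 0.01;0 0 0 0 0.01"}}

```text
time_s: 43.7
tcp_pos: [630.6, -27.4, 84.5]
ee_rot: [0.746, 0.666, -0.0, 0.0]
force: [-5.8, 0.3, 8.9]
gripper_width: 0.181
gripper_force: 30.0
```

Emit:
{"name": "drive_tool", "arguments": {"deltas": "0 0 0.001 0 0.01;0 0 0.001 0 0.01;0 0 0 0 0.01"}}

```text
time_s: 44.0
tcp_pos: [630.6, -27.4, 84.4]
ee_rot: [0.746, 0.666, -0.0, 0.0]
force: [-12.1, 1.3, 20.5]
gripper_width: 0.181
gripper_force: 30.0
```

Emit:
{"name": "drive_tool", "arguments": {"deltas": "0 0 -0.003 0 0.01;0 0 0 0 0.04;0 0 0 0 0.04;0 0 0 0 0.04;0 0 0 0 0.04;0 0 -0.02 0 0.05;0 0 -0.04 0 0.05;0 0 -0.04 0 0.05;0 0 -0.03 0 0.05;0 0 0 0 0.05;-0.04 -0.02 0 0 0.05;-0.04 -0.02 0 0 0.05;-0.04 -0.02 0 0 0.05;-0.04 -0.02 0 0 0.05;-0.04 -0.02 0 0 0.05;-0.04 -0.02 0 0 0.05;0 0 0 0 0.05;0 0 0 0 0.05"}}

```text
time_s: 45.8
tcp_pos: [483.3, -252.8, 212.5]
ee_rot: [0.747, 0.665, 0.0, -0.001]
force: [0.2, 0.0, -0.1]
gripper_width: 0.57
gripper_force: 0.0
```

Run:
```python
from h import *
ims={n:snap(n) for n in P}
plan(0,0,0,0)
print(*sfit(ims,VB+0,[630.9,-26.6,-.113],("top",)))
cv2.imwrite("pics/v10.png",np.hstack([cv2.resize(ims["top"][110:260,170:320],(400,400),interpolation=3),cv2.resize(ims["side"][130:250,190:310],(400,400),interpolation=3)]))
```

```text
t 45.9 tcp [ 484.3 -251.4  212.8] axis -0.113 shift [ 0.1952 -0.5094  0.2134] turn -0.113 F [0.1 0.3 0.4] w 50.2 gf 0.0 j6 -0.51
[ 6.32266e+02 -2.57940e+01 -1.12000e-01] 87.6 [4265]
```

View pics/v10.png

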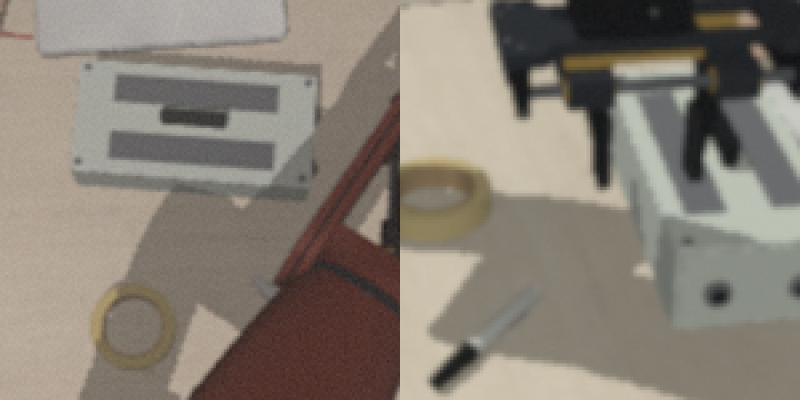

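The lid lies flush on the walls in both views. The tape roll and marker have not moved, and the robot is clear of everything.

```bash
python3 -c "
from cell import manip
print(manip.hand_in())"
```

```text
the job is handed in; nothing more can be done
None
```

The job is handed in at about 46 s: modules a, c and d (b was absent) are tight on the rail, the lever was tripped and pushed back up, the lid is fully home, and the tape roll and marker were not moved; the hand-in call gave no verdict.

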